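# Hang the glued block in the ratchet clamp and hold it under gentle pressure

### The job

The freshly glued wooden block has to be held closed while its glue grabs: hang it by its steel hook on the open middle stretch of the ratchet clamp's rail, then slide it along the rail into the end jaw until it sits flat against it. Pump the clamp's black trigger (squeeze it towards the black handle behind it, let it spring back, again and again) until the pusher plate touches the block, moving the pusher with the trigger only, and keep the trigger squeezed so that the block stays firmly but gently pressed, without crushing it. Finish while still holding the trigger squeezed, and leave the other kitchen things where they are.

Things in the scene. Friction and masses are not known exactly. Their poses are not given: they have to be found in the camera images.
- clamp: Caulk-gun-style ratchet clamp on a brown board (90 x 350 x 12 mm), fixed to the counter. 'Clamp frame': origin on the counter under the rail, z up, y along the rail from the trigger end to the end jaw (board y -180 to +170). Grey housing 36 wide, y -170 to -100, up to z 160. A steel push rod with cross pins runs along y at z 64 under the rail and sticks out up to 45 mm behind the housing.
- rail: The clamp's round steel rail, diameter 12 mm, fixed. This frame is the clamp frame (same origin, axes); in it the rail's axis is at x 0, z 120 mm, from y -100 to +140. Open stretch to hook onto: between the pusher's face and the cheeks at y 120.
- end_jaw: Grey upright jaw plate of the clamp (64 mm wide, up to z 132), fixed; this frame is the clamp frame. Its flat face towards the trigger is at y +140. Two side cheeks (z 41 to 91, inner faces at x -28 and +28) stick out from it to y +120 and form a pocket: the block cannot be hooked on sideways there, only slid in along the rail.
- handle_back (a point): Point on the back face (clamp y -163, z 210) of the fixed black upright handle at the trigger end: a bar 26 mm wide in x, 14 thick (clamp y -163 to -149), top at z 235.
- rod (a joint): Travel of push rod and pusher towards the end jaw, m, 0 to 0.09; starts between 0.004 and 0.02. The pusher's front face is at clamp y = 0.022 + this. A full trigger stroke moves it on by 14 mm (two pins). It stays where it is left, with about 2 N of friction; with the trigger let go it presses the block with no more than about 2 N.
- pusher: Square steel pusher plate, 36 x 8 x 36 mm, on the front end of the push rod; origin on the rod's axis (clamp z 64), 22 mm behind the plate's front face; y points to the end jaw. Only the trigger may move it.
- trigger (a joint): Trigger angle, rad: 0 let go (a spring returns it), 0.28 fully squeezed. Pivot at clamp y -130, z 140; squeezing moves its upper end to clamp -y, which drives the rod forward. When the pusher meets the block it stops part way. 70 mm above the pivot the spring takes 1.3 N (let go) to 2.5 N (squeezed); each newton beyond gives about 1.2 N at the pusher, less 2 N rod friction.
- blade: The black upright bar of the trigger, 22 mm wide in x, 10 thick, 90 long from its pivot up (top near clamp z 230), in front of the handle; origin at the pivot, z along the bar, y towards the end jaw.
- blade_pad (a point): Point on the trigger's front face, 70 mm above its pivot, good to press: clamp y -115, z 209 let go, y -135 squeezed. Handle and trigger together measure 48 mm here let go, 28 mm squeezed. Only the trigger moves, so fingers that close evenly are best centred where the squeeze ends (clamp y -149), opened at least 72 mm; pushing the trigger alone is as good.
- carrier: The workpiece: pale wooden block 40 (x) x 44 (y) x 45 (z) mm with a dark glue seam across it, 140 to 240 g, stands on the counter with a steel hook and a wooden grip on top. Origin: centre of the block's underside, z up. Hung on the rail its origin is at clamp z 42; sitting flat in the end jaw at clamp y 118, its near face at y 96. 5 to 30 N holds it well; over 45 N crushes it.
- hook_in (a point): Underside of the block's hook, 84 mm above its origin; it rests on the rail's top (clamp z 126). Steel strap 26 mm wide in y: spine at x -14 to -10 from z 45 to 84, top plate z 84 to 88, lip at x +10 to +14 hanging down to z 72. So it is 20 mm wide inside, and its mouth, 27 mm high (z 45 to 72), opens to the block's +x, which at the start points away from the robot (within 30 deg).
- wood_grip (a point): Centre of the brown wooden grip on top of the block's hook, 106 mm above the block's origin: 16 (x) x 26 (y) mm, 36 high (z 88 to 124 of the block).
- mug: White mug, 76 mm wide, 85 high, stands about; leave alone. Origin at the centre of its underside.
- jar: Glass jar with wooden cap, 68 mm wide, 100 high; leave alone. Origin at the centre of its underside.
- bowl: White bowl, 130 mm wide, 50 high, beyond the clamp; leave alone. Origin at the centre of its underside.
- flask: Clear drinking flask, 60 mm wide, 150 high; leave alone. Origin at the centre of its underside.
- mill: Dark wooden pepper mill, 50 mm wide, 110 high; leave alone. Origin at the centre of its underside.
Not all that is in view belongs to the job. What is shaped like the carrier but blue is not meant.

How it is judged:
On the way, in this order (a step that is already met when the one before it is completed fails the run):
1. the block hangs with its hook over the rail, at least 15 mm short of the end jaw (z of carrier in the frame of clamp between 0.036 and 0.048 m and x of carrier in the frame of clamp between -0.012 and 0.012 m and angle between carrier's own z axis and vertical below 0.2 rad and y of carrier in the frame of clamp between 0 and 0.103 m), for 0.2 s.
2. the block, still hooked on the rail, has been slid against the end jaw (gap under 4 mm) (z of carrier in the frame of clamp between 0.036 and 0.048 m and x of carrier in the frame of clamp between -0.012 and 0.012 m and angle between carrier's own z axis and vertical below 0.2 rad and y of carrier in the frame of clamp above 0.114 m), for 0.2 s.
At the end, for the whole second after the job is handed in: The block hangs on the rail (within 6 mm of its hung height, tilted less than 0.2 rad), within 4 mm of the end jaw, pressed by the pusher with 4 to 45 N and against the end jaw with over 3 N, at rest and not touched by the robot, while the fingers still press the trigger (over 1.5 N) (all of step 2 and contact force between pusher and carrier between 4 and 45 N and contact force between carrier and end_jaw above 3 N and contact force between the fingers and blade above 1.5 N and contact force between each of the arm, the fingers and carrier below 0.3 N and linear speed of carrier below 0.02 m/s); the arm keeps its last pose, push and grip.
It fails at once if the block is crushed (pressed by the pusher with over 45 N) (contact force between pusher and carrier above 45 N).
It fails at once if the robot pushes the pusher plate directly (contact force between any of the fingers, the arm and pusher above 2 N).
It fails at once if another kitchen thing is moved by over 40 mm (distance of any of mug, jar, bowl, flask, mill from where it was at the start of the episode above 0.04 m).
It also fails if it takes over 72 s, if anything falls off the work surface, if the arm or the gripper's body presses on something with over 40 N, if the wrist force passes 120 N, or if a joint passes its speed limit or range.

### The arm

A 6-joint arm with a two-finger parallel gripper is mounted at the origin on the work surface. World frame = base frame: x ahead of the robot, y to its left, z up, the work surface at z = 0. Lengths are in m, angles in rad, forces in N, time in s.
With the tool pointing down it reaches from about 0.3 to 0.775 m from the base axis. Payload 14.6 kg.
Tool frame: the origin (TCP) lies between the finger pads; the fingertips stand 19 mm ahead of it and the grasp point (between the pads) is the TCP; z points along the fingers, y is the line along which they close (so a half turn about z gives the same grasp; the last joint's range is limited). The gripper opens to 85 mm and grips with 20 to 120 N. Pads are 22 mm wide; open, the fingers measure 114 mm over their backs; the gripper's body (76 mm by 85 mm) begins 54 mm behind the grasp point. The pads swing forward as they close: fully open they stand 13 mm farther back than shut.
Start: joints at [1.266, 0.3, 1.521, -0, 1.321, -0.067], TCP at [0.13, 0.535, 0.25] pointing down, gripper open.
Joint ranges: [-3.03, 3.03], [-0.79, 2.21], [0.23, 2.52], [-1.04, 4.18], [0, 3.07], [-2.55, 2.55]. Speed limits (rad/s): [2.22, 2.22, 2.57, 3.14, 3.14, 3.14].

### API

Orientations are given as [roll, pitch, yaw] about the fixed x, y, z axes, in that order (R = Rz(yaw) Ry(pitch) Rx(roll)).
In Python, from rig import env gives the robot as it stands. The module is installed in compiled form; this text tells all that it offers.
- The arm moves only by the tool arm_command, never from a script. Its argument "deltas" is a list of rows, each a list of 3 entries, a list of its own where there are three numbers: the shift along the world's x, y, z in m, then the turn, a rotation vector about the world's x, y, z in degrees, then the closure, from -1 (fully open) to 1 (shut). A call has 1 to 8 rows; each row shifts and turns the commanded pose from where the row before left it; what a row does not reach is not made up. A row lasts 1/8 s, in which the tool goes at most 62.5 mm and 10.7 degrees, less where a joint would pass 70% of its speed; a pose out of reach is approached as far as the arm can. A call with a gripper value outside its range is refused whole. The fingers move at their own pace and stop on an object; the grip force is fixed at half the most. Time passes only in rows, so rows that do not move let the fingers close. It gives the time, the measured TCP pose, the force, the opening and the grip force at its end, in the units of the state.
- env.observe(): the state, without advancing time (a new reading comes with each control period).
- env.grab_frame(name): name is "scene" or "top" or "wrist"; returns a dict with "frame" (480x640x3 uint8, red, green, blue), "K" (3x3 intrinsics, pixels), "R" (3x3) and "t" (3): a world point X has camera coordinates R X + t. Camera axes: x right, y down, z forward; pixel columns grow to the right and rows downward; lengths in m; the calibration is good to about 2 mm. A picture is of the moment at which its call begins. There is no depth.
- env.finish_job(): hands the job in; it is judged then, once.
Trained networks look in a picture, given as the dict that the camera call returned (one of the last four; its "shot" number tells which), for a name from the list of things; names that differ only in an ending like _2 or _b are one class to them, and where a whole thing is asked for, a point or a joint stands for the part that bears it (a point fixed in the world has none). Each returns a list of dicts, best first, with "confidence" (0 to 1); they miss things now and then, are a little off and sometimes report something else, mostly with a low value. They report only what shows in the picture. A call takes as long as a camera call. They do not tell look-alikes from the thing itself.
- env.regions_of(picture, query): "mask" (480x640 bool, what is visible of it) and "uv" ([column, row] in pixels, amid what is visible of it).
- env.mark_of(picture, query): "uv" ([column, row] in pixels: a listed point, or the origin of a listed thing).
The state is a dict: "time_s": time; "qpos": joint angles; "joint_velocities": joint speeds; "joint_efforts": joint torques, N m; "tcp_pos": TCP position; "tool_rot": TCP orientation; "wrist_force": force on the tool from outside, world axes, zero at the start; "ft_torque": the same for the moment, N m; "width": finger opening in m; "grasp_force": force on a finger pad.
Only numpy, scipy, OpenCV 4.12 (cv2) and the standard library are available. Lean on these libraries where they do the work, as an engineer would, in place of code of your own. Each camera call takes 0.05 s, during which the arm holds its last target. There are 200 camera calls.

## Working session

There is one attempt and no reset: what is moved stays moved. The work goes in short steps, Python scripts to look and compute and a tool call to move; the robot and the scene stay as the last step left them, time stands still between calls to the robot, and variables do not carry over. Pictures are saved under pics/ and viewed, at most 10 in all, crops included, and the job is handed in when it is done.

Besides the shell and the picture viewer there is one more tool, called after ">>>" as name(argument=value, ...), one argument or row to a line, values as JSON. arm_command: Moves the arm, as the interface text tells. Its arguments: {"type":"object","properties":{"deltas":{"type":"array"}},"required":["deltas"]}

```bash
mkdir -p pics; cat > h.py <<'E'
import numpy as np, cv2
from rig import env
def shot(n,save=None):
    p=env.grab_frame(n)
    if save: cv2.imwrite('pics/'+save,p['frame'][:,:,::-1])
    return p
def ray(p,uv):
    d=np.linalg.inv(p['K'])@np.array([uv[0],uv[1],1.]); R=np.array(p['R'])
    return -R.T@p['t'], R.T@d/np.linalg.norm(d)
def tri(l):
    A=0;b=0
    for p,uv in l:
        o,d=ray(p,uv); M=np.eye(3)-np.outer(d,d); A=A+M; b=b+M@o
    x=np.linalg.solve(A,b)
    r=[np.linalg.norm((np.eye(3)-np.outer(ray(p,uv)[1],ray(p,uv)[1]))@(x-ray(p,uv)[0])) for p,uv in l]
    return x.round(4),np.round(r,4)
def proj(p,X):
    c=p['K']@(p['R']@np.array(X)+p['t']); return c[:2]/c[2]
def atz(p,uv,z):
    o,d=ray(p,uv); return o+d*(z-o[2])/d[2]
E
python3 - <<'E'
from h import *
a=shot('scene','s1.png');b=shot('top','t1.png');c=shot('wrist','w1.png')
for n in ['clamp','handle_back','blade_pad','pusher','carrier','hook_in','wood_grip','mug','jar','bowl','flask','mill']:
    for nm,p in (('s',a),('t',b),('w',c)):
        print(n,nm,[(np.round(m['uv']).tolist(),round(m['confidence'],2)) for m in env.mark_of(p,n)[:3]])
cv2.imwrite('pics/all.png',cv2.resize(np.vstack([a['frame'],b['frame']])[:,:,::-1],(400*1,600)))
print(env.observe()['tool_rot'],env.observe()['time_s'])
E
```

```text
clamp s [([325.0, 279.0], 0.66), ([355.0, 222.0], 0.31)]
clamp t [([314.0, 237.0], 0.83), ([162.0, 257.0], 0.59)]
clamp w []
handle_back s [([248.0, 192.0], 0.67)]
handle_back t [([397.0, 226.0], 0.58)]
handle_back w []
blade_pad s [([266.0, 199.0], 0.75), ([324.0, 281.0], 0.41)]
blade_pad t [([371.0, 223.0], 0.42)]
blade_pad w []
pusher s [([332.0, 266.0], 0.45)]
pusher t [([307.0, 233.0], 0.61), ([164.0, 258.0], 0.39)]
pusher w []
carrier s [([239.0, 192.0], 0.97), ([204.0, 207.0], 0.76)]
carrier t [([456.0, 259.0], 0.9), ([439.0, 296.0], 0.66), ([320.0, 310.0], 0.48)]
carrier w []
hook_in s [([197.0, 182.0], 0.89), ([236.0, 166.0], 0.81)]
hook_in t [([446.0, 301.0], 0.78), ([468.0, 260.0], 0.64)]
hook_in w []
wood_grip s [([237.0, 151.0], 0.72), ([193.0, 174.0], 0.7)]
wood_grip t [([475.0, 258.0], 0.7), ([449.0, 297.0], 0.65)]
wood_grip w []
mug s [([488.0, 285.0], 0.76), ([266.0, 221.0], 0.28)]
mug t [([186.0, 302.0], 0.81)]
mug w []
jar s [([358.0, 222.0], 0.73)]
jar t [([317.0, 309.0], 0.62), ([395.0, 227.0], 0.29)]
jar w []
bowl s [([309.0, 358.0], 0.92), ([267.0, 222.0], 0.63), ([325.0, 278.0], 0.36)]
bowl t [([293.0, 164.0], 0.95)]
bowl w []
flask s [([503.0, 335.0], 0.79)]
flask t [([163.0, 260.0], 0.8)]
flask w []
mill s [([233.0, 312.0], 0.94)]
mill t [([365.0, 169.0], 0.87), ([451.0, 298.0], 0.72)]
mill w []
[-3.14155917e+00  8.11396524e-06  2.90381974e+00] 1.95
```

View pics/s1.png

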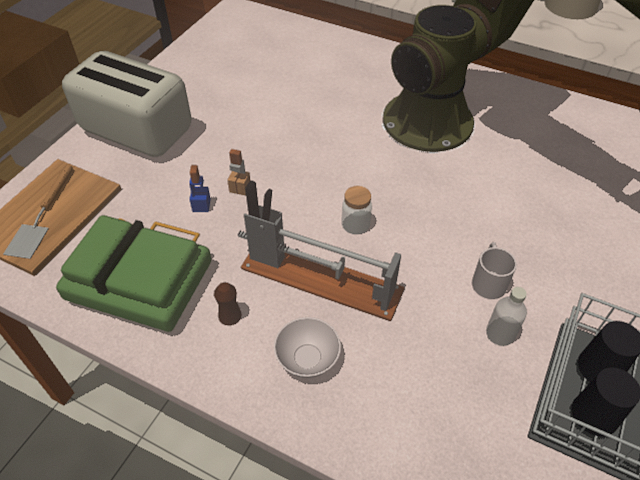

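View pics/t1.png

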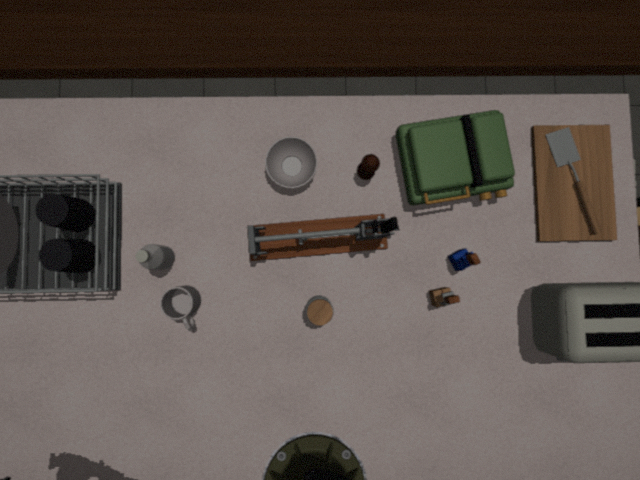

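The scene view shows the wooden carrier with its base near (239,192) and the blue look-alike near (202,207). In the top view the carrier is near (440,297) and the blue one near (460,260). The clamp runs from the jaw at (255,240) to the trigger at (390,226), so clamp +y is roughly world +y.

```bash
python3 - <<'E'
from h import *
a=shot('scene');b=shot('top')
for n,s,t in [('carrier',(239,192),(439,296)),('hook',(236,166),(446,301)),('grip',(237,151),(449,297)),('handle',(248,192),(397,226)),('pad',(266,199),(371,223)),('clamp',(325,279),(314,237)),('pusher',(332,266),(307,233)),('jar',(358,222),(317,309)),('mug',(488,285),(186,302)),('bluebase',(204,207),(456,259)),('bluegrip',(193,174),(475,258)),('bowl',(309,358),(293,164)),('mill',(233,312),(365,169))]:
    print(n,*tri([(a,s),(b,t)]))
E
```

```text
carrier [ 0.4529 -0.329  -0.0179] [0.0018 0.0018]
hook [ 0.4488 -0.3241  0.0684] [0.0031 0.0031]
grip [ 0.462  -0.3078  0.1346] [0.0006 0.0006]
handle [ 0.6156 -0.18    0.203 ] [0.0011 0.0011]
pad [ 0.6234 -0.1281  0.2141] [0.0033 0.0033]
clamp [ 0.6085 -0.0095  0.0047] [0.0013 0.0013]
pusher [0.6138 0.0084 0.0691] [0.0015 0.0015]
jar [ 0.4278 -0.014   0.0066] [0.0015 0.0015]
mug [ 0.4506  0.3134 -0.0085] [0.001 0.001]
bluebase [ 0.5466 -0.3698 -0.0021] [0.0033 0.0033]
bluegrip [ 0.5474 -0.3789  0.105 ] [0.0019 0.0019]
bowl [0.7954 0.0448 0.004 ] [0.005 0.005]
mill [ 0.7781 -0.1396  0.0165] [0.0034 0.0034]
```

>>> arm_command(
  deltas=[
    [[0.035,-0.05,0.01],[0,0,-9.5],-1],
    [[0.035,-0.05,0.01],[0,0,-9.5],-1],
    [[0.035,-0.05,0.01],[0,0,-9.5],-1],
    [[0.035,-0.05,0.01],[0,0,-9.5],-1],
    [[0.035,-0.05,0.01],[0,0,-9.5],-1],
    [[0.035,-0.05,0],[0,0,-9.5],-1],
    [[0.035,-0.05,0],[0,0,-9.5],-1],
    [[0.035,-0.05,0],[0,0,-9.5],-1],
  ],
)

```text
time_s: 3.05
tcp_pos: [0.4104, 0.1326, 0.3006]
tool_rot: [3.141, -0.0, 1.572]
wrist_force: [1.4, 1.1, 0.2]
width: 0.0856
grasp_force: 0.0
```

>>> arm_command(
  deltas=[
    [[0.005,-0.05,0],[0,0,0],-1],
    [[0.005,-0.05,0],[0,0,0],-1],
    [[0.005,-0.05,0],[0,0,0],-1],
    [[0.005,-0.05,0],[0,0,0],-1],
    [[0.005,-0.05,0],[0,0,0],-1],
    [[0.005,-0.05,0],[0,0,0],-1],
    [[0.005,-0.05,0],[0,0,0],-1],
    [[0,0,0],[0,0,0],-1],
  ],
)

```text
time_s: 4.05
tcp_pos: [0.4443, -0.218, 0.2998]
tool_rot: [-3.141, -0.0, 1.574]
wrist_force: [-0.1, 0.0, -0.1]
width: 0.0854
grasp_force: 0.0
```

```bash
python3 - <<'E'
from h import *
c=shot('wrist','w2.png')
for n in ['carrier','wood_grip','hook_in','blade_pad','handle_back','pusher']:
    print(n,[(np.round(m['uv'],1).tolist(),round(m['confidence'],2)) for m in env.mark_of(c,n)[:3]])
o=env.observe();print(o['tcp_pos'],o['tool_rot'],o['time_s'],c['R'],-c['R'].T@c['t'])
for X in [(.453,-.329,0),(.45,-.324,.084),(.455,-.315,.106)]:print(proj(c,X))
E
```

```text
carrier [([327.4, 281.4], 0.61), ([392.2, 319.4], 0.56)]
wood_grip [([330.4, 319.8], 0.8), ([419.6, 370.1], 0.8)]
hook_in [([327.0, 313.4], 0.76), ([416.1, 353.6], 0.69)]
blade_pad [([623.7, 103.3], 0.66)]
handle_back [([617.0, 186.5], 0.96)]
pusher []
[ 0.44466994 -0.21469739  0.30054112] [3.14117434e+00 1.86303008e-04 1.57854332e+00] 4.4 [[ 9.99992119e-01  3.96221825e-03 -2.49191725e-04]
 [ 3.88279404e-03 -9.62998931e-01  2.69477241e-01]
 [ 8.27756279e-04 -2.69476085e-01 -9.63006726e-01]] [ 0.44404972 -0.14884799  0.42301524]
[325.52536314 286.90454497]
[324.1047214  314.00798109]
[329.54439188 316.20384837]
```

View pics/w2.png

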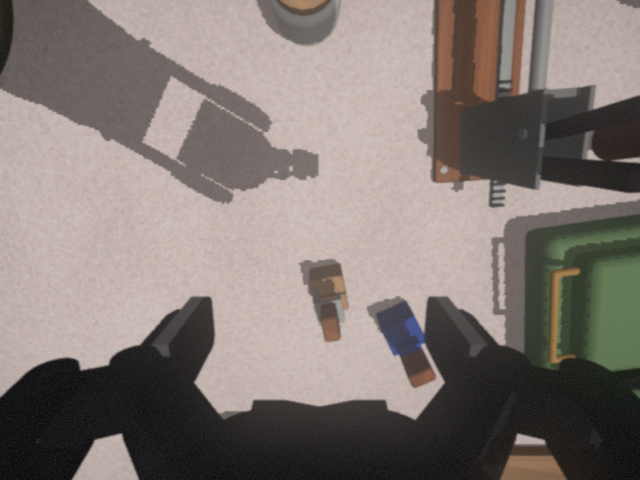

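The wrist view shows the wooden carrier at (328,290), with its grip at (331,322) and a slight CCW yaw. The blue one is at (405,340). I'll move closer for a second viewpoint.

>>> arm_command(
  deltas=[
    [[0,-0.03,-0.025],[0,0,0],-1],
    [[0,-0.03,-0.025],[0,0,0],-1],
    [[0,0,0],[0,0,0],-1],
    [[0,0,0],[0,0,0],-1],
  ],
)

```text
time_s: 4.9
tcp_pos: [0.4448, -0.2748, 0.251]
tool_rot: [3.141, 0.0, 1.578]
wrist_force: [-0.4, -0.5, -0.3]
width: 0.0856
grasp_force: 0.0
```

```bash
python3 - <<'E'
from h import *
c=shot('wrist')
o=env.observe();print(o['tcp_pos'],o['tool_rot'],o['time_s'])
for n in ['carrier','wood_grip','hook_in']:
    print(n,[(np.round(m['uv'],1).tolist(),round(m['confidence'],2), [atz(c,m['uv'],z).round(4).tolist() for z in (0,.084,.106)]) for m in env.mark_of(c,n)[:2]])
u,v=proj(c,(.453,-.32,.08)).astype(int);print(u,v)
u0,v0=max(u-80,0),max(v-60,0)
cv2.imwrite('pics/w3.png',cv2.resize(c['frame'][v0:v0+120,u0:u0+160,::-1],None,fx=5,fy=5,interpolation=cv2.INTER_CUBIC));print(u0,v0)
np.savez('w3.npz',**{k:c[k] for k in 'KRt'})
E
```

```text
[ 0.44493065 -0.27478138  0.25131938] [3.14037997e+00 7.02380432e-04 1.57810139e+00] 4.95
carrier [([328.7, 251.2], 0.82, [[0.4562, -0.3227, 0.0], [0.4535, -0.2965, 0.084], [0.4528, -0.2896, 0.106]]), ([403.6, 294.2], 0.67, [[0.5427, -0.3736, 0.0], [0.5206, -0.3359, 0.084], [0.5148, -0.3261, 0.106]])]
wood_grip [([330.3, 285.7], 0.88, [[0.4586, -0.3638, 0.0], [0.4554, -0.3283, 0.084], [0.4545, -0.319, 0.106]]), ([439.0, 347.9], 0.65, [[0.5901, -0.443, 0.0], [0.5574, -0.3898, 0.084], [0.5488, -0.3758, 0.106]])]
hook_in [([431.9, 330.3], 0.8, [[0.5794, -0.4195, 0.0], [0.5491, -0.3716, 0.084], [0.5411, -0.359, 0.106]]), ([329.5, 278.4], 0.78, [[0.4576, -0.3549, 0.0], [0.4546, -0.3214, 0.084], [0.4538, -0.3126, 0.106]])]
327 275
247 215
```

View pics/w3.png

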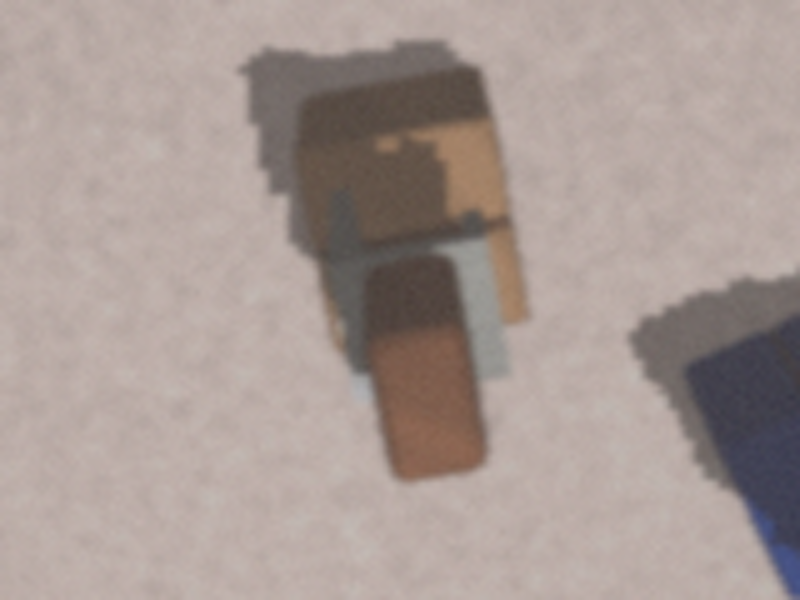

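```bash
python3 - <<'E'
from h import *
c=dict(np.load('w3.npz'))
f=lambda x,y,z: atz(c,(247+x/5,215+y/5),z)
P=np.array([f(*q,.124) for q in [(372,335),(465,322),(487,465),(395,480)]]);print(P.round(4),P.mean(0))
ang=lambda d:np.degrees(np.arctan2(d[1],d[0]))
print(ang(P[1]-P[0]),ang(P[2]-P[3]),ang(P[0]-P[3])-90,ang(P[1]-P[2])-90)
A,B=f(300,148,.045),f(492,118,.045);print(A,B,np.linalg.norm(A-B),ang(B-A))
A,B=f(303,100,0),f(480,66,0);print(A,B,np.linalg.norm(A-B),ang(B-A))
# hook top plate edges
A,B=f(360,245,.088),f(490,235,.088);print(A,B,ang(B-A))
E
```

```text
[[ 0.447  -0.3084  0.124 ]
 [ 0.4611 -0.3062  0.124 ]
 [ 0.465  -0.3299  0.124 ]
 [ 0.4508 -0.3326  0.124 ]] [ 0.45599714 -0.31926922  0.124     ]
8.956170793249173 10.586836671636616 8.950397889709663 9.511154832869053
[ 0.4336549  -0.30212493  0.045     ] [ 0.47061893 -0.29583345  0.045     ] 0.03749563017759096 9.659482728189179
[ 0.43289152 -0.30438918  0.        ] [ 0.47130777 -0.2964726   0.        ] 0.03922346608703523 11.644153158347411
[ 0.44524521 -0.30671321  0.088     ] [ 0.46739579 -0.30474599  0.088     ] 5.075212374318484
```

>>> arm_command(
  deltas=[
    [[0.0055,-0.022,0],[0,0,4.5],-1],
    [[0.005,-0.022,0],[0,0,4.5],-1],
    [[0,0,-0.04],[0,0,0],-1],
    [[0,0,-0.04],[0,0,0],-1],
    [[0,0,-0.03],[0,0,0],-1],
    [[0,0,-0.026],[0,0,0],-1],
    [[0,0,0],[0,0,0],-1],
    [[0,0,0],[0,0,0],-1],
  ],
)

```text
time_s: 6.1
tcp_pos: [0.4556, -0.3197, 0.1157]
tool_rot: [3.14, 0.001, 1.735]
wrist_force: [-0.3, 0.4, -0.6]
width: 0.0856
grasp_force: 0.0
```

>>> arm_command(
  deltas=[
    [[0,0,0],[0,0,0],1],
    [[0,0,0],[0,0,0],1],
    [[0,0,0],[0,0,0],1],
    [[0,0,0],[0,0,0],1],
    [[0,0,0],[0,0,0],1],
    [[0,0,0],[0,0,0],1],
  ],
)

```text
time_s: 6.85
tcp_pos: [0.4552, -0.3196, 0.1146]
tool_rot: [3.141, 0.0, 1.734]
wrist_force: [0.3, 0.5, 4.3]
width: 0.0149
grasp_force: 59.2
```

>>> arm_command(
  deltas=[
    [[0,0,0.04],[0,0,0],1],
    [[0,0,0.05],[0,0,0],1],
    [[0,0.01,0.05],[0,0,0],1],
    [[0,0.05,0],[0,0,-4.5],1],
    [[0,0.05,0],[0,0,-4.5],1],
    [[0.01,0.05,0],[0,0,0],1],
    [[0.01,0.05,0],[0,0,0],1],
    [[0.01,0.05,0],[0,0,0],1],
  ],
)

```text
time_s: 7.85
tcp_pos: [0.4849, -0.0578, 0.2539]
tool_rot: [-3.141, -0.0, 1.577]
wrist_force: [0.2, -1.3, -1.4]
width: 0.015
grasp_force: 58.8
```

>>> arm_command(
  deltas=[
    [[0.01,0.04,0],[0,0,0],1],
    [[0,0.02,0],[0,0,0],1],
    [[0,0,0],[0,0,0],1],
    [[0,0,0],[0,0,0],1],
  ],
)

```text
time_s: 8.35
tcp_pos: [0.4949, -0.0001, 0.254]
tool_rot: [-3.141, 0.0, 1.577]
wrist_force: [0.1, 0.4, -1.2]
width: 0.015
grasp_force: 58.8
```

```bash
python3 - <<'E'
from h import *
c=shot('wrist','w4.png');a=shot('scene');b=shot('top')
o=env.observe();print(o['tcp_pos'],o['tool_rot'],o['time_s'],o['wrist_force'],o['width'])
for n in ['pusher','blade_pad','handle_back','clamp']:
  for nm,p in (('w',c),('s',a),('t',b)):
    print(n,nm,[(np.round(m['uv'],1).tolist(),round(m['confidence'],2), atz(p,m['uv'],{'pusher':.064,'clamp':0,'blade_pad':.209,'handle_back':.21}[n]).round(4).tolist()) for m in env.mark_of(p,n)[:2]])
np.savez('w4.npz',**{k:c[k] for k in 'KRt'})
np.savez('t.npz',**{k:b[k] for k in 'KRt'});np.savez('s.npz',**{k:a[k] for k in 'KRt'})
E
```

```text
[ 4.95010041e-01 -2.46662196e-04  2.54220046e-01] [-3.14144677e+00  2.93757848e-05  1.57622122e+00] 8.5 [ 0.14541622  0.31878605 -3.13007725] 0.014824934044996437
pusher w [([445.9, 214.6], 0.68, [0.6089, 0.0064, 0.064])]
pusher s [([334.8, 265.1], 0.57, [0.605, 0.0124, 0.064])]
pusher t []
blade_pad w [([605.8, 165.6], 0.27, [0.6279, 0.0591, 0.209])]
blade_pad s [([272.4, 199.9], 0.79, [0.6166, -0.1217, 0.209])]
blade_pad t [([371.4, 227.8], 0.65, [0.6125, -0.1264, 0.209])]
handle_back w []
handle_back s [([252.4, 192.8], 0.86, [0.6188, -0.1659, 0.21]), ([265.2, 221.2], 0.43, [0.6717, -0.1058, 0.21])]
handle_back t [([392.8, 224.1], 0.69, [0.6195, -0.171, 0.21])]
clamp w [([425.0, 216.7], 0.74, [0.6098, -0.0089, 0.0])]
clamp s [([326.5, 282.8], 0.68, [0.6126, -0.0024, 0.0])]
clamp t [([314.1, 240.6], 0.77, [0.6001, -0.0109, 0.0])]
```

View pics/w4.png

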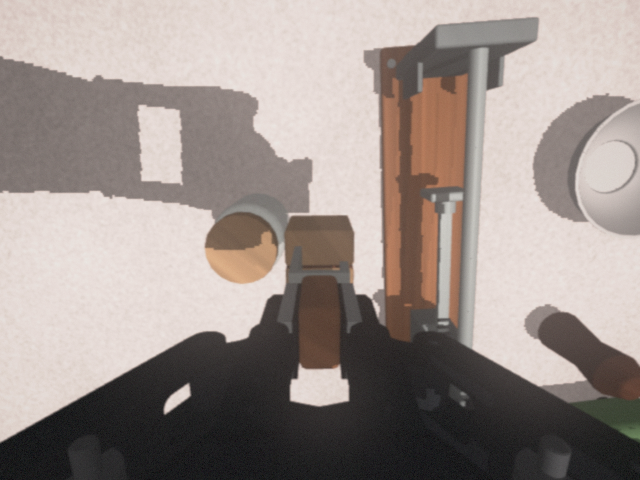

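```bash
python3 - <<'E'
from h import *
c=dict(np.load('w4.npz'))
g=cv2.cvtColor(cv2.imread('pics/w4.png'),cv2.COLOR_BGR2GRAY).astype(int)
for v in (100,130,160,250,320): print(v,g[v,452:492].tolist())
f=lambda u,v,z: atz(c,(u,v),z)
A,B=f(478.5,60,.12),f(466.5,335,.12);d=A-B;print('rail',A,B,np.degrees(np.arctan2(d[1],d[0]))-90)
A,B=f(438,48,.132),f(537,40,.132);d=B-A;print('jaw top front edge',A,B,np.linalg.norm(d),np.degrees(np.arctan2(d[1],d[0])))
A,B=f(425,201,.082),f(466,199,.082);print('pusher face top',A,B)
E
```

```text
100 [122, 122, 119, 120, 122, 122, 125, 125, 124, 126, 129, 126, 123, 122, 111, 100, 99, 111, 118, 130, 138, 147, 155, 162, 174, 183, 188, 189, 185, 181, 179, 176, 172, 185, 205, 212, 214, 215, 215, 215]
130 [125, 126, 127, 130, 128, 125, 128, 125, 127, 125, 127, 123, 121, 111, 101, 104, 115, 123, 134, 143, 150, 158, 166, 178, 187, 190, 191, 186, 180, 177, 174, 178, 200, 215, 218, 217, 219, 220, 218, 221]
160 [126, 128, 130, 129, 133, 129, 127, 127, 129, 127, 123, 119, 108, 102, 108, 116, 127, 137, 149, 154, 164, 173, 183, 193, 195, 192, 187, 180, 177, 175, 186, 208, 218, 220, 221, 219, 217, 218, 220, 218]
250 [138, 131, 133, 130, 130, 129, 125, 125, 112, 106, 110, 120, 130, 140, 151, 160, 167, 174, 183, 190, 194, 188, 185, 181, 180, 193, 213, 221, 222, 224, 225, 223, 222, 220, 219, 218, 221, 219, 220, 221]
320 [120, 124, 121, 119, 119, 109, 102, 107, 113, 127, 139, 148, 157, 161, 173, 178, 182, 184, 184, 182, 178, 184, 206, 220, 222, 220, 219, 220, 220, 220, 221, 221, 220, 221, 220, 221, 221, 221, 221, 221]
rail [0.59916066 0.1213599  0.12      ] [ 0.61550136 -0.08192748  0.12      ] 4.595683811867673
jaw top front edge [0.56816486 0.12553403 0.132     ] [0.62908627 0.1304353  0.132     ] 0.06111825063262301 4.599665045844229
pusher face top [0.58357683 0.02144781 0.082     ] [0.61773879 0.02337563 0.082     ]
```

The wrist view shows the rail running from (475,100) to (465,320), the jaw's top edge from (438,48) to (537,40), the pusher face at (445,200), and the block held squarely. This puts the clamp origin near (0.609,-0.0115) with a yaw of 4.6°.

>>> arm_command(
  deltas=[
    [[0.024,0.031,0],[0,0,2.2],1],
    [[0.024,0.031,0],[0,0,2.2],1],
    [[0,0,-0.03],[0,0,0],1],
    [[0,0,-0.03],[0,0,0],1],
    [[0,0,-0.018],[0,0,0],1],
    [[0,0,0],[0,0,0],1],
    [[0,0,0],[0,0,0],1],
  ],
)

```text
time_s: 9.98
tcp_pos: [0.5434, 0.0625, 0.1772]
tool_rot: [3.14, 0.0, 1.654]
wrist_force: [0.5, 0.0, -2.3]
width: 0.0151
grasp_force: 58.9
```

```bash
python3 - <<'E'
from h import *
a=shot('scene')
o=env.observe();print(o['tcp_pos'],o['tool_rot'],o['time_s'])
u,v=proj(a,(.57,.05,.1)).astype(int)
cv2.imwrite('pics/s5.png',cv2.resize(a['frame'][v-75:v+75,u-100:u+100,::-1],None,fx=4,fy=4,interpolation=cv2.INTER_CUBIC));print(u,v)
for n in ['hook_in','carrier']: print(n,[(np.round(m['uv'],1).tolist(),round(m['confidence'],2)) for m in env.mark_of(a,n)[:2]])
print(proj(a,(.543,.0615,.0614+.084)),proj(a,(.543,.0615,.0614)))
E
```

```text
[0.54349141 0.06252186 0.17737629] [3.13999475e+00 5.29860378e-05 1.65413812e+00] 10.025
358 249
hook_in [([371.1, 229.3], 0.83), ([499.9, 333.6], 0.69)]
carrier [([370.5, 255.6], 0.9), ([201.3, 204.8], 0.55)]
[370.91293865 227.96635672] [368.21197299 253.54027682]
```

View pics/s5.png

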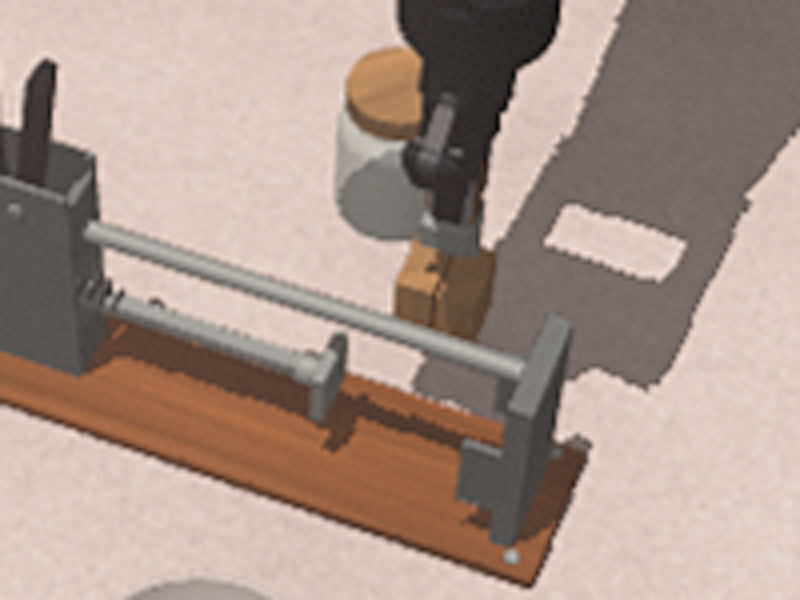

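The picture shows the block held clear on the robot's side of the rail, level and at the predicted place. I'll move it over the rail.

>>> arm_command(
  deltas=[
    [[0.02,0.0015,-0.001],[0,0,0],1],
    [[0.02,0.0015,0],[0,0,0],1],
    [[0.0195,0.0015,0],[0,0,0],1],
    [[0,0,0],[0,0,0],1],
    [[0,0,0],[0,0,0],1],
  ],
)

```text
time_s: 10.75
tcp_pos: [0.6021, 0.067, 0.1754]
tool_rot: [-3.141, 0.0, 1.654]
wrist_force: [-0.0, -0.2, -2.6]
width: 0.015
grasp_force: 59.2
```

>>> arm_command(
  deltas=[
    [[0,0,-0.008],[0,0,0],1],
    [[0,0,-0.008],[0,0,0],1],
    [[0,0,0],[0,0,0],1],
    [[0,0,0],[0,0,0],1],
  ],
)

```text
time_s: 11.25
tcp_pos: [0.6026, 0.067, 0.1593]
tool_rot: [3.142, -0.0, 1.654]
wrist_force: [0.1, -0.2, -3.0]
width: 0.0152
grasp_force: 59.1
```

>>> arm_command(
  deltas=[
    [[0,0,-0.0015],[0,0,0],1],
    [[0,0,0],[0,0,0],1],
    [[0,0,0],[0,0,0],1],
    [[0,0,0],[0,0,0],1],
  ],
)

```text
time_s: 11.75
tcp_pos: [0.6026, 0.067, 0.1578]
tool_rot: [3.142, -0.0, 1.654]
wrist_force: [-0.2, 0.5, -1.8]
width: 0.0152
grasp_force: 59.1
```

```bash
python3 - <<'E'
from h import *
c=shot('wrist','w6.png');o=env.observe();print(o['tcp_pos'],o['wrist_force'],o['time_s'])
E
```

```text
[0.60256024 0.06702396 0.15780823] [ 0.81818964  0.36514289 -2.05963582] 11.8
```

View pics/w6.png

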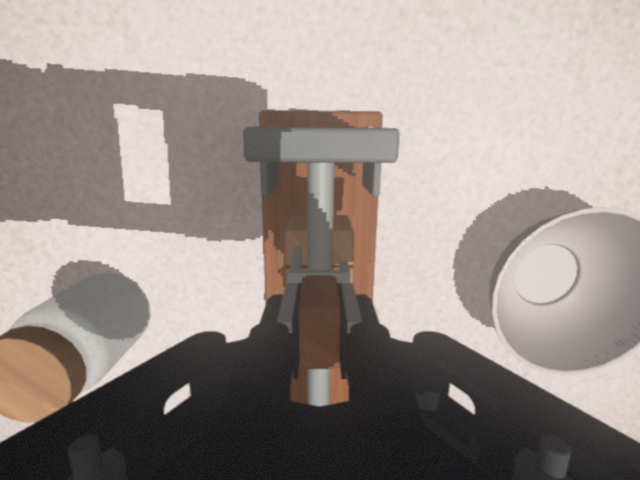

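The hook straddles the rail (320,200), centred and aligned with the jaw at (320,145). Next I'll slide it in.

>>> arm_command(
  deltas=[
    [[0,0,-0.001],[0,0,0],1],
    [[0,0,0],[0,0,0],1],
    [[-0.0008,0.01,0],[0,0,0],1],
    [[-0.0008,0.01,0],[0,0,0],1],
    [[-0.0008,0.01,0],[0,0,0],1],
    [[-0.0004,0.005,0],[0,0,0],1],
    [[0,0,0],[0,0,0],1],
    [[0,0,0],[0,0,0],1],
  ],
)

```text
time_s: 12.8
tcp_pos: [0.5998, 0.1018, 0.1568]
tool_rot: [-3.142, 0.0, 1.654]
wrist_force: [-0.2, 0.3, -2.3]
width: 0.0148
grasp_force: 59.1
```

>>> arm_command(
  deltas=[
    [[-0.0001,0.0015,0],[0,0,0],1],
    [[-0.0001,0.0015,0],[0,0,0],1],
    [[0,0.001,0],[0,0,0],1],
    [[0,0,0],[0,0,0],1],
    [[0,0,0],[0,0,0],1],
  ],
)

```text
time_s: 13.42
tcp_pos: [0.5996, 0.106, 0.1568]
tool_rot: [-3.142, 0.0, 1.654]
wrist_force: [-0.4, 0.0, -2.0]
width: 0.0147
grasp_force: 59.1
```

>>> arm_command(
  deltas=[
    [[0,0.001,0],[0,0,0],1],
    [[0,0.001,0],[0,0,0],1],
    [[0,0,0],[0,0,0],1],
  ],
)

```text
time_s: 13.8
tcp_pos: [0.5996, 0.1072, 0.1569]
tool_rot: [-3.141, 0.001, 1.654]
wrist_force: [-2.2, -6.0, 0.8]
width: 0.0149
grasp_force: 59.5
```

>>> arm_command(
  deltas=[
    [[0,0.001,0],[0,0,0],1],
    [[0,0,0],[0,0,0],1],
    [[0,0,0],[0,0,0],1],
  ],
)

```text
time_s: 14.18
tcp_pos: [0.5996, 0.1079, 0.1571]
tool_rot: [-3.141, 0.002, 1.654]
wrist_force: [-2.3, -8.0, 1.0]
width: 0.0149
grasp_force: 59.6
```

>>> arm_command(
  deltas=[
    [[0,-0.001,-0.0005],[0,0,0],1],
    [[0,0,0],[0,0,0],-0.3],
    [[0,0,0],[0,0,0],-0.3],
    [[0,0,0],[0,0,0],-0.3],
    [[0,0,0],[0,0,0],-0.3],
    [[0,0,0.04],[0,0,0],-0.3],
    [[0,0,0.05],[0,0,0],-0.3],
    [[0,0,0.05],[0,0,0],-0.3],
  ],
)

```text
time_s: 15.18
tcp_pos: [0.5993, 0.108, 0.2979]
tool_rot: [-3.141, -0.0, 1.654]
wrist_force: [0.0, 0.3, 0.4]
width: 0.0556
grasp_force: 0.0
```

>>> arm_command(
  deltas=[
    [[0,-0.04,0],[0,0,0],1],
    [[0,-0.04,0],[0,0,0],1],
    [[0,0,0],[0,0,0],1],
    [[0,0,0],[0,0,0],1],
    [[0,0,0],[0,0,0],1],
  ],
)

```text
time_s: 15.8
tcp_pos: [0.5996, 0.029, 0.2963]
tool_rot: [-3.142, -0.0, 1.655]
wrist_force: [-0.1, 0.0, 0.8]
width: -0.0004
grasp_force: 0.0
```

```bash
python3 - <<'E'
from h import *
c=shot('wrist','w7.png');a=shot('scene');b=shot('top')
o=env.observe();print(o['tcp_pos'],o['tool_rot'],o['wrist_force'],o['width'],o['time_s'])
for n in ['carrier','wood_grip','blade_pad','handle_back']:
  for nm,p in (('w',c),('s',a),('t',b)): print(n,nm,[(np.round(m['uv'],1).tolist(),round(m['confidence'],2)) for m in env.mark_of(p,n)[:2]])
E=np.array([.609,-.0115,0]);cy=np.array([-.08,.9968,0])
for y,z in ((.118,.042),(.118,.148),(-.115,.209),(-.163,.21)): print(y,[proj(p,E+cy*y+[0,0,z]).round(1) for p in (c,a,b)])
E
```

```text
[0.59955759 0.02867137 0.29622692] [-3.14150604e+00 -4.74324883e-05  1.65502517e+00] [-0.89559427  0.03242751 -0.36373942] 0.00016992361849720207 15.95
carrier w []
carrier s [([374.3, 291.4], 0.78), ([203.8, 203.9], 0.56)]
carrier t [([455.4, 261.7], 0.72), ([372.6, 224.1], 0.66)]
wood_grip w [([328.1, 131.9], 0.88)]
wood_grip s [([193.0, 175.6], 0.74), ([380.5, 248.9], 0.68)]
wood_grip t [([473.7, 257.2], 0.8), ([263.4, 235.0], 0.42)]
blade_pad w []
blade_pad s [([266.2, 200.0], 0.59)]
blade_pad t [([373.9, 222.6], 0.51)]
handle_back w []
handle_back s [([249.8, 192.7], 0.72), ([486.7, 285.3], 0.58)]
handle_back t [([396.3, 225.6], 0.86)]
0.118 [array([325.3, 133.4]), array([376.1, 286. ]), array([266.5, 240.5])]
0.118 [array([327.9, 130.3]), array([380.2, 254.7]), array([262.1, 237.6])]
-0.115 [array([326.1, 456.3]), array([270. , 199.7]), array([371.2, 225.1])]
-0.163 [array([325.5, 506.8]), array([248.1, 192.5]), array([394.2, 222.9])]
```

View pics/w7.png

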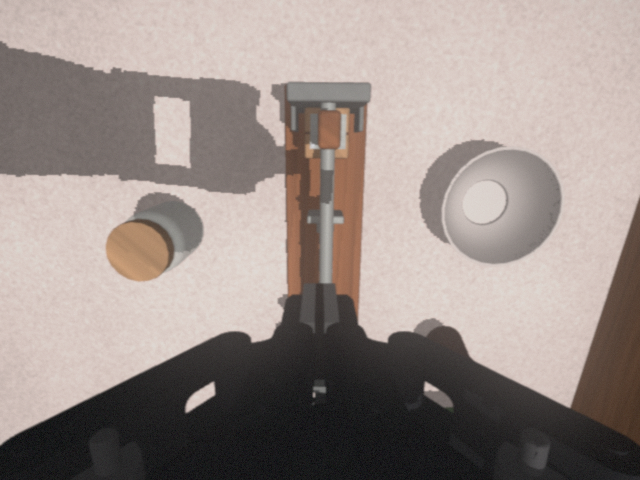

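The block hangs in the jaw pocket at (328,130), matching the predicted position. The jaw is undisturbed and the pusher face is at (325,218). Next is the trigger.

>>> arm_command(
  deltas=[
    [[0.004,-0.04,0],[0,0,0],1],
    [[0.006,-0.045,0],[0,0,0],1],
    [[0.006,-0.04,0],[0,0,0],1],
    [[0,0,-0.04],[0,0,0],1],
    [[0,0,-0.04],[0,0,0],1],
    [[0,0,0],[0,0,0],1],
    [[0,0,0],[0,0,0],1],
  ],
)

```text
time_s: 17.42
tcp_pos: [0.6162, -0.097, 0.2183]
tool_rot: [3.139, 0.001, 1.654]
wrist_force: [0.3, -0.9, 0.8]
width: -0.0
grasp_force: 0.0
```

>>> arm_command(
  deltas=[
    [[0.0004,-0.005,0],[0,0,0],1],
    [[0.0004,-0.005,0],[0,0,0],1],
    [[0,0,0],[0,0,0],1],
    [[0,0,0],[0,0,0],1],
  ],
)

```text
time_s: 17.92
tcp_pos: [0.6164, -0.107, 0.2164]
tool_rot: [3.141, -0.0, 1.654]
wrist_force: [0.1, 0.6, -0.2]
width: -0.0004
grasp_force: 0.0
```

>>> arm_command(
  deltas=[
    [[0.0004,-0.005,0],[0,0,0],1],
    [[0.0004,-0.005,0],[0,0,0],1],
    [[0.0004,-0.005,0],[0,0,0],1],
    [[0,0,0],[0,0,0],1],
  ],
)

```text
time_s: 18.42
tcp_pos: [0.6176, -0.1224, 0.2163]
tool_rot: [3.141, 0.0, 1.654]
wrist_force: [0.2, 1.7, 1.5]
width: 0.0
grasp_force: 0.5
```

>>> arm_command(
  deltas=[
    [[0.0004,-0.005,0],[0,0,0],1],
    [[0.0003,-0.003,0],[0,0,0],1],
    [[0,-0.002,0],[0,0,0],1],
    [[0,0,0],[0,0,0],1],
  ],
)

```text
time_s: 18.92
tcp_pos: [0.6184, -0.1321, 0.2164]
tool_rot: [3.141, 0.0, 1.654]
wrist_force: [1.7, 3.6, 2.6]
width: -0.0005
grasp_force: 1.6
```

>>> arm_command(
  deltas=[
    [[0,-0.002,0],[0,0,0],1],
    [[0,0,0],[0,0,0],1],
    [[0,0,0],[0,0,0],1],
  ],
)

```text
time_s: 19.3
tcp_pos: [0.6183, -0.134, 0.2163]
tool_rot: [3.141, 0.0, 1.654]
wrist_force: [1.1, 3.9, 2.8]
width: -0.0004
grasp_force: 1.9
```

>>> arm_command(
  deltas=[
    [[0,-0.002,0],[0,0,0],1],
    [[0,0,0],[0,0,0],1],
  ],
)

```text
time_s: 19.55
tcp_pos: [0.6184, -0.1354, 0.2162]
tool_rot: [3.141, -0.001, 1.655]
wrist_force: [1.3, 9.0, 2.7]
width: -0.0
grasp_force: 4.3
```

>>> arm_command(
  deltas=[
    [[0,-0.002,0],[0,0,0],1],
    [[0,0,0],[0,0,0],1],
  ],
)

```text
time_s: 19.8
tcp_pos: [0.6184, -0.1357, 0.2162]
tool_rot: [3.142, -0.004, 1.656]
wrist_force: [0.1, 20.2, 4.1]
width: -0.0001
grasp_force: 9.7
```

```bash
cat >> h.py <<'E'
O=np.array([.609,-.0115,0]);CY=np.array([-.08,.9968,0])
def pushy():
    a=shot('scene')
    r=[]
    for m in env.mark_of(a,'pusher')[:1]: r.append((m['confidence'],float((atz(a,m['uv'],.064)-O)@CY)))
    for m in env.regions_of(a,'pusher')[:1]: r.append(('mask',m['confidence'],m['uv'],int(m['mask'].sum())))
    o=env.observe(); print(r,o['tcp_pos'].round(4),o['wrist_force'].round(1),o['time_s']); return a
E
python3 -c "
from h import *
a=pushy()
cv2.imwrite('pics/s8.png',cv2.resize(a['frame'][170:320,230:430,::-1],None,fx=4,fy=4,interpolation=cv2.INTER_CUBIC))"
```

```text
[(0.45, 0.0348878461268324), ('mask', 0.73, [344.1, 269.7], 163)] [ 0.6184 -0.1357  0.2162] [ 1.6 18.8  5. ] 19.95
```

View pics/s8.png

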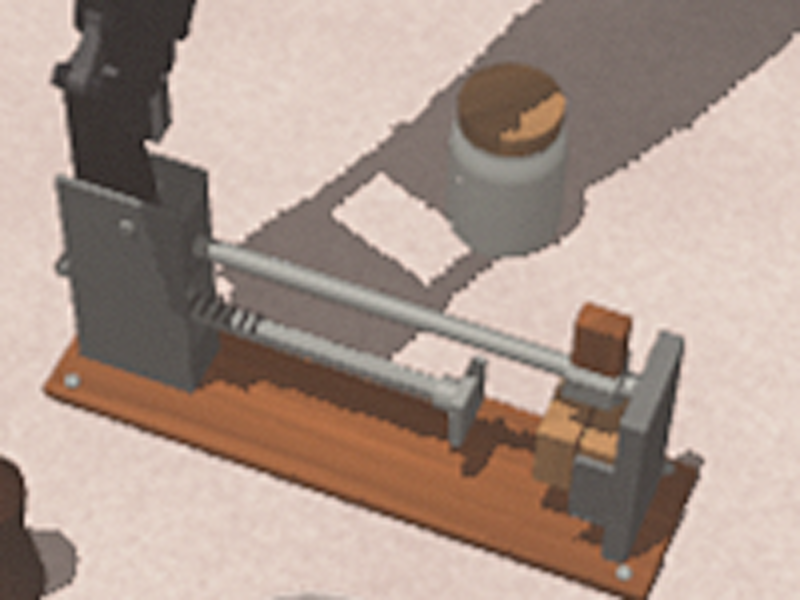

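Stroke end is at TCP y ≈ -0.1355. The pusher has moved forward to crop position (465,395), and the block is still seated. I'll pump.

>>> arm_command(
  deltas=[
    [[-0.0012,0.016,0],[0,0,0],1],
    [[-0.0012,0.016,0],[0,0,0],1],
    [[0,0,0],[0,0,0],1],
    [[0,0,0],[0,0,0],1],
    [[0.0008,-0.011,0],[0,0,0],1],
    [[0.0008,-0.011,0],[0,0,0],1],
    [[0.0006,-0.008,0],[0,0,0],1],
    [[0,0,0],[0,0,0],1],
  ],
)

```text
time_s: 20.95
tcp_pos: [0.6181, -0.1355, 0.2165]
tool_rot: [3.142, -0.002, 1.654]
wrist_force: [-1.4, 11.3, 4.8]
width: -0.0
grasp_force: 5.9
```

```bash
python3 -c "
from h import *
pushy()"
```

```text
[(0.53, 0.049410622977765675), ('mask', 0.6, [351.1, 269.1], 152)] [ 0.6181 -0.1355  0.2165] [-1.8  9.   4.4] 21.1
```

>>> arm_command(
  deltas=[
    [[-0.0012,0.016,0],[0,0,0],1],
    [[-0.0012,0.016,0],[0,0,0],1],
    [[0,0,0],[0,0,0],1],
    [[0,0,0],[0,0,0],1],
    [[0.0008,-0.011,0],[0,0,0],1],
    [[0.0008,-0.011,0],[0,0,0],1],
    [[0.0006,-0.008,0],[0,0,0],1],
    [[0,0,0],[0,0,0],1],
  ],
)

```text
time_s: 22.1
tcp_pos: [0.6179, -0.1348, 0.2164]
tool_rot: [3.141, -0.0, 1.653]
wrist_force: [0.3, 1.8, 1.4]
width: 0.0002
grasp_force: 1.2
```

```bash
python3 -c "
from h import *
pushy()"
```

```text
[(0.56, 0.0655965581252216), ('mask', 0.44, [359.0, 273.9], 179)] [ 0.6179 -0.1342  0.2163] [-0.2  2.6  2.2] 22.25
```

>>> arm_command(
  deltas=[
    [[-0.0012,0.015,0],[0,0,0],1],
    [[-0.0012,0.015,0],[0,0,0],1],
    [[0,0,0],[0,0,0],1],
    [[0,0,0],[0,0,0],1],
    [[0.0008,-0.01,0],[0,0,0],1],
    [[0.0006,-0.007,0],[0,0,0],1],
    [[0,0,0],[0,0,0],1],
  ],
)

```text
time_s: 23.12
tcp_pos: [0.6169, -0.1219, 0.2163]
tool_rot: [3.141, 0.0, 1.653]
wrist_force: [-0.4, 1.1, 0.7]
width: -0.0003
grasp_force: 0.5
```

>>> arm_command(
  deltas=[
    [[0.0003,-0.003,0],[0,0,0],1],
    [[0,0,0],[0,0,0],1],
  ],
)

```text
time_s: 23.38
tcp_pos: [0.6171, -0.1241, 0.2163]
tool_rot: [-3.142, -0.0, 1.654]
wrist_force: [-0.2, 1.8, 2.4]
width: -0.0001
grasp_force: 0.8
```

>>> arm_command(
  deltas=[
    [[0.0003,-0.003,0],[0,0,0],1],
    [[0,0,0],[0,0,0],1],
  ],
)

```text
time_s: 23.62
tcp_pos: [0.6175, -0.127, 0.2163]
tool_rot: [3.142, -0.0, 1.654]
wrist_force: [-0.6, 2.9, 1.8]
width: 0.0002
grasp_force: 1.4
```

>>> arm_command(
  deltas=[
    [[0.0003,-0.003,0],[0,0,0],1],
    [[0,0,0],[0,0,0],1],
  ],
)

```text
time_s: 23.88
tcp_pos: [0.6178, -0.1301, 0.2163]
tool_rot: [3.142, -0.0, 1.654]
wrist_force: [-0.9, 3.3, 2.2]
width: -0.0001
grasp_force: 1.8
```

>>> arm_command(
  deltas=[
    [[0.0003,-0.003,0],[0,0,0],1],
    [[0,0,0],[0,0,0],1],
  ],
)

```text
time_s: 24.12
tcp_pos: [0.618, -0.1322, 0.2164]
tool_rot: [-3.141, -0.002, 1.655]
wrist_force: [-3.0, 9.3, 4.2]
width: 0.0001
grasp_force: 5.1
```

```bash
python3 -c "
from h import *
a=pushy()
print([(m['uv'],m['confidence']) for m in env.mark_of(a,'carrier')[:2]])
cv2.imwrite('pics/s9.png',cv2.resize(a['frame'][170:320,230:430,::-1],None,fx=4,fy=4,interpolation=cv2.INTER_CUBIC))"
```

```text
[(0.63, 0.07557446362600471), ('mask', 0.42, [261.6, 210.8], 173)] [ 0.618  -0.1322  0.2164] [-3.1  9.3  4.5] 24.275
[([202.6, 206.6], 0.98), ([376.1, 289.5], 0.97)]
```

View pics/s9.png

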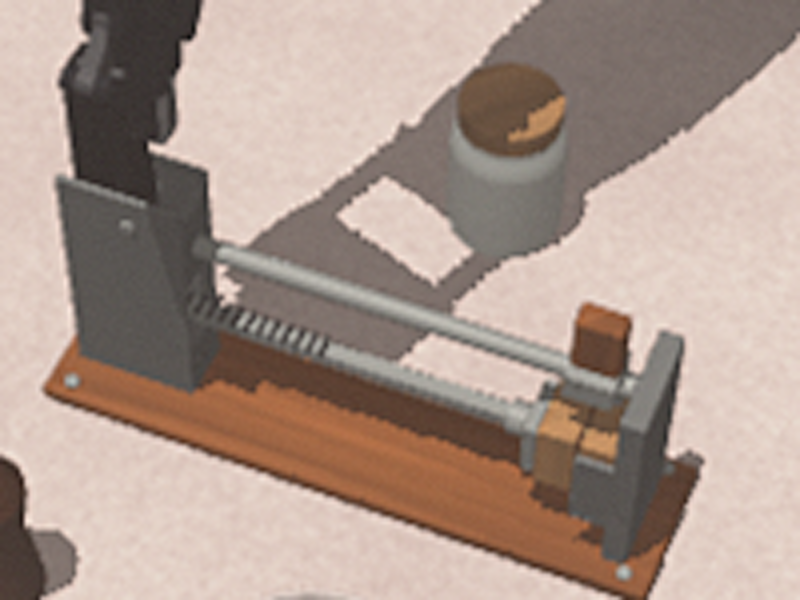

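The pusher plate now touches the block at crop (535,430), and the block is flat in the jaw. I'll press a little more.

>>> arm_command(
  deltas=[
    [[0,-0.001,0],[0,0,0],1],
    [[0,0,0],[0,0,0],1],
    [[0,0,0],[0,0,0],1],
  ],
)

```text
time_s: 24.7
tcp_pos: [0.618, -0.1327, 0.2164]
tool_rot: [-3.141, -0.002, 1.655]
wrist_force: [-3.4, 12.0, 5.7]
width: 0.0
grasp_force: 6.7
```

>>> arm_command(
  deltas=[
    [[0,-0.0005,0],[0,0,0],1],
    [[0,0,0],[0,0,0],1],
    [[0,0,0],[0,0,0],1],
    [[0,0,0],[0,0,0],1],
  ],
)

```text
time_s: 25.2
tcp_pos: [0.618, -0.1329, 0.2164]
tool_rot: [-3.141, -0.003, 1.655]
wrist_force: [-4.2, 15.0, 4.9]
width: -0.0002
grasp_force: 7.5
```

>>> arm_command(
  deltas=[
    [[0,-0.0005,0],[0,0,0],1],
    [[0,0,0],[0,0,0],1],
    [[0,0,0],[0,0,0],1],
    [[0,0,0],[0,0,0],1],
    [[0,0,0],[0,0,0],1],
    [[0,0,0],[0,0,0],1],
  ],
)

```text
time_s: 25.95
tcp_pos: [0.618, -0.1331, 0.2164]
tool_rot: [-3.141, -0.003, 1.655]
wrist_force: [-3.0, 15.7, 5.7]
width: 0.0001
grasp_force: 8.4
```

```bash
python3 -c "
from h import *
a=pushy()
print(env.finish_job())"
```

```text
[(0.41, 0.07239047348534194), ('mask', 0.6, [307.7, 345.2], 3170)] [ 0.618  -0.1331  0.2164] [-5.3 15.6  5.8] 26.1
the job is handed in; nothing more can be done
None
```

The job was handed in at about 26 s, but no verdict came back: the block hangs on the rail against the end jaw with the pusher touching it, and the closed fingers still hold the trigger squeezed with about 16 N, which I estimate puts 10–14 N on the block.

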